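# Measure the domino tray with the spring rule and lock it

## Task

Measure the outside length of the wooden domino tray for its new lid: hook the steel end of the spring rule over the outside of the tray's high end board, back the case away over the dominoes against its spring, set it flat on the table just past the tray's low end, in line with the tray, and bring its rubber nose gently but snugly to bear on that end. Then push the rule's lock button fully down and leave the rule lying there, hooked and locked on the tray. Do not disturb the tumbler, saucer, ashtray, domino box or the two standing dominoes.

Things in the scene. Friction and masses are not known exactly. Their poses are not given: they have to be found in the camera images.
- rule_center (a point): Centre of the spring rule's grey plastic case: a loose block 120 (x) x 40 (y) x 50 mm high, 0.44 to 0.72 kg, flat on the table at the start, this point 25 mm up. x points out of the nose (front face, at x = +60 mm), z up. Grip it across its 40 mm width at the middle or a little behind; the lock button covers its top from x = +30 to +54 mm.
- hook_in (a point): Middle of the lower edge of the hook's inner face (towards the case). A rigid steel blade, 16 x 3 mm, comes out of the nose, underside 35 mm above the case's underside; at its end a steel hook leg 20 mm wide, 3 mm thick, hangs down 29 mm, to 6 mm above the level of the case's underside. With the blade in, this point is 95 mm ahead of the case's centre. Axes as rule_center.
- nose: Black rubber pad, 30 mm wide, on the case's front face, 1.5 to 10.5 mm above the underside, standing 4 mm proud (64 mm ahead of the case's centre), sprung, goes in 3 mm at 4.5 N, then is solid; over 12 N is ramming. Origin at the lower middle of the case's front face (60 mm ahead of and 25 mm below rule_center), axes as there. Snug means that this pad presses on the low end.
- blade (a joint): How far the blade is drawn out, m: 0 at rest, at most 0.100; hook's inner face to nose = 35 mm + this. The spring pulls the blade in with about 1.2 N at 0, rising to 2.7 N at 0.100; let go on the table, the case may or may not slide by itself.
- lock (a joint): Travel of the lock button, m: 0 up (free, as at the start), 0.008 fully down against its stop (locked). Stiff: it takes about 5 N downward to move, rising to 8 N at the bottom, and stays where it is left; from 0.003 on it presses a sprung brake on the blade.
- lock_top (a point): Centre of the top of the black lock button (24 along x, 28 mm along y), on the case's top 42 mm ahead of the case's centre; 61 mm above the case's underside when up, 53 mm when down.
- tray: The fixed domino tray, dark wood. Origin: foot of the outer face of its high end board (8 mm thick, 60 mm wide, 33 mm high), middle. x points level from the board along the tray to the low end, z up. The table behind the board is free. In the tray lies a flat row of dominoes, tops 11 mm up. The low end and side rails are 12 mm high; the low end's outer face lies 96 to 120 mm along x, anew each time: see or feel.
- tumbler: Empty clear glass tumbler, rim 70 mm across, 95 mm high, loose, on the robot's side of the tray, 105 mm from the tray's middle line; origin at its base.
- saucer: Green ceramic saucer, 140 mm across, 18 mm high, loose, on the tray's far side, 145 mm from the middle line; origin at its base.
- ashtray: Round stainless steel ashtray, 112 mm across, 33 mm high, loose, at the back of the table; origin at its base.
- dombox: Closed blue plastic domino box with a steel clip, 80 x 193 x 55 mm, loose, at the back of the table; origin at its base.
- tile0: Ivory domino standing on end, 24 x 12 x 48 mm, loose, on the right side of the table; origin at its base.
- tile1: Another ivory domino standing on end, as tile0.
There are look-alikes about, which are no part of the job. What is shaped like the part that bears rule_center but turquoise is not meant.

How it is judged:
On the way, in this order (a step that is already met when the one before it is completed fails the run):
1. the hook has caught the high end board and the blade is drawn out by more than 30 mm, the lock still up (value of joint blade above 0.03 m and x of hook_in in the frame of tray between -0.008 and 0.003 m and z of hook_in in the frame of tray below 0.032 m and value of joint lock below 0.004 m), for 0.2 s.
2. with the hook still on the board, the case is down past the low end and its nose pad bears on it, the lock still up (contact force between nose and tray above 0.3 N and x of nose in the frame of tray above 0.09 m and height (world z) of nose below 0.006 m and x of hook_in in the frame of tray between -0.008 and 0.003 m and value of joint blade above 0.055 m and value of joint lock below 0.004 m), for 0.2 s.
At the end, for the whole second after the job is handed in: Lock over 6.5 mm down. Case at rest, flat (tilt < 0.06 rad), past the low end, in line with the tray (0.12 rad, 20 mm), nose pad bearing on that end (over 0.2 N). Blade out over 55 mm, hook's inner face within 5 mm of the board's outer face, lower edge 15 mm or more below its top (value of joint lock above 0.0065 m and contact force between nose and tray above 0.2 N and x of nose in the frame of tray between 0.09 and 0.125 m and y of nose in the frame of tray between -0.02 and 0.02 m and x of hook_in in the frame of tray between -0.005 and 0.002 m and z of hook_in in the frame of tray below 0.018 m and angle between the x axis of rule_center and the x axis of tray, either way round below 0.12 rad and angle between rule_center's own z axis and vertical below 0.06 rad and height (world z) of nose below 0.004 m and value of joint blade above 0.055 m and linear speed of nose below 0.02 m/s); the robot touches nothing.
It fails at once if the tumbler was shoved or tipped (distance of tumbler from where it was at the start of the episode above 0.015 m or angle between tumbler's own z axis and vertical above 0.25 rad).
It fails at once if the saucer, the ashtray or the domino box was shoved (distance of any of saucer, ashtray, dombox from where it was at the start of the episode above 0.015 m).
It fails at once if a standing domino was moved or knocked over (distance of any of tile0, tile1 from where it was at the start of the episode above 0.015 m or angle between any of tile0, tile1's own z axis and vertical above 0.4 rad).
It fails at once if the nose was rammed against the tray (contact force between nose and tray above 12 N).
It also fails if it takes over 56 s, if anything falls off the work surface, if the arm or the gripper's body presses on something with over 40 N, if the wrist force passes 120 N, or if a joint passes its speed limit or range.

## Robot

A 7-joint arm with a two-finger parallel gripper is mounted at the origin on the work surface. World frame = base frame: x ahead of the robot, y to its left, z up, the work surface at z = 0. Lengths are in m, angles in rad, forces in N, time in s.
With the tool pointing down it reaches from about 0.35 to 0.9 m from the base axis. Payload 8.1 kg.
Tool frame: the origin (TCP) lies between the finger pads; the fingertips stand ahead of it and the grasp point (between the pads) is the TCP (arm.nose_length is the z of the fingertips in the tool frame, in m); z points along the fingers, y is the line along which they close (so a half turn about z gives the same grasp; the last joint's range is limited). The gripper opens to 92 mm and grips with 3 to 60 N. Pads are 19 mm wide; open, the fingers measure 130 mm over their backs; the gripper's body (75 mm by 190 mm) begins 47 mm behind the grasp point.
Start: joints at [1.185, 0.434, 0.025, 1.573, -0.012, 1.134, -0.075], TCP at [0.174, -0.6, 0.214] pointing down, gripper open.
Joint ranges: [-2.62, 2.62], [-0.44, 2.09], [-1.27, 1.32], [0.08, 2.57], [-1.32, 4.46], [0.12, 2], [-2.74, 2.74]. Speed limits (rad/s): [2.22, 2.22, 3.01, 3.01, 3.14, 3.14, 3.14].

## Interface

Orientations are given as a rotation vector (axis times angle).
In Python, from cell import sensors, optics, arm gives the robot as it stands.
- The arm moves only by the tool arm_command, never from a script. Its argument "deltas" is one flat list of numbers, 7 for each row, row after row: the turn, a rotation vector about the world's x, y, z as a fraction of full scale, then the shift along the world's x, y, z as a fraction of full scale, then the finger opening in mm, from 0 to 91.8. In form: [wx, wy, wz, dx, dy, dz, fingers, wx, wy, wz, dx, dy, dz, fingers, ...]. A call has 1 to 20 rows; each row is the pose to reach, as a shift and turn from the pose commanded when the call began; what a row does not reach only later rows make up. Full scale, the value 1, is 1 m for a shift and 90 degrees for a turn. A row lasts 1/10 s, in which the tool goes at most 50 mm and 8.59 degrees, less where a joint would pass 70% of its speed; a pose out of reach is approached as far as the arm can. A call with a number of a shift or a turn outside -1 to 1 is refused whole. A call with a gripper value outside its range is refused whole. The fingers move at their own pace and stop on an object; "force" is the grip in N (left out, the last holds). Time passes only in rows, so rows that repeat a pose let the fingers close. It gives the time, the measured TCP pose, the force, the opening and the grip force at its end, in the units of the state.
- sensors.observe(): the state, without advancing time (a new reading comes with each control period).
- optics.get_image(name): name is "scene" or "top" or "wrist"; returns the picture (384x512x3 uint8, blue, green, red); there is no depth.
- optics.calibration(name): a dict with "camera_matrix" (3x3 intrinsics, pixels), "rvec" (rotation vector, rad) and "tvec" (3), from world to camera coordinates, as OpenCV has them. Camera axes: x right, y down, z forward; pixel columns grow to the right and rows downward; lengths in m; the calibration is good to about 2 mm. A picture is of the moment at which its call begins: read the wrist's pose just before it. calibration takes no time and is no camera call; for the wrist camera it gives the pose at the moment of the call.
- arm.sign_off(): hands the job in; it is judged then, once.
The state is a dict: "clock": time; "joints": joint angles; "dq": joint speeds; "joint_efforts": joint torques, N m; "position": TCP position; "ee_rot": TCP orientation; "force": force on the tool from outside, world axes, zero at the start; "ft_torque": the same for the moment, N m; "width": opening from 0.0 (shut) to 1.0 (fully open); "gripper_force": force on a finger pad.
Only numpy, scipy, OpenCV 4.12 (cv2) and the standard library are available. Lean on these libraries where they do the work, as an engineer would, in place of code of your own. Each camera call takes 0.05 s, during which the arm holds its last target. There are 200 camera calls.

## Working session

There is one attempt and no reset: what is moved stays moved. The work goes in short steps, Python scripts to look and compute and a tool call to move; the robot and the scene stay as the last step left them, time stands still between calls to the robot, and variables do not carry over. Pictures are saved under pics/ and viewed, at most 10 in all, crops included, and the job is handed in when it is done.

Besides the shell and the picture viewer there is one more tool, called after ">>>" by a JSON object that holds its "op" and its "data". arm_command: Moves the arm, as the interface text tells. Its arguments: {"type":"object","properties":{"deltas":{"type":"array","items":{"type":"number"}},"force":{"type":"number"}},"required":["deltas"]}

```bash
mkdir -p pics
cat > h.py <<'E'
import numpy as np, cv2
from cell import sensors, optics, arm
def ray(cal,uv,z):
    K=np.array(cal["camera_matrix"]);R=cv2.Rodrigues(np.array(cal["rvec"],float))[0];t=np.array(cal["tvec"],float).ravel()
    c=-R.T@t
    uv=np.atleast_2d(np.array(uv,float))
    d=np.c_[uv,np.ones(len(uv))]@np.linalg.inv(K).T@R
    return c+d*((z-c[2])/d[:,2:3])
def proj(cal,p):
    return cv2.projectPoints(np.atleast_2d(np.array(p,float)),np.array(cal["rvec"],float),np.array(cal["tvec"],float),np.array(cal["camera_matrix"],float),None)[0].reshape(-1,2)
E
python3 - <<'E'
from h import *
print(sensors.observe(), arm.nose_length)
a=optics.get_image("scene");b=optics.get_image("top")
cv2.imwrite("pics/scene.png",a);cv2.imwrite("pics/top.png",b)
E
```

```text
{'clock': 0.0, 'joints': array([ 1.1854279 ,  0.43523946,  0.02498284,  1.57409468, -0.01162966,
        1.13402118, -0.075139  ]), 'dq': array([-5.56132717e-04, -2.85556906e-03,  1.25310147e-03, -1.45493550e-03,
       -7.98953106e-04,  5.22215770e-04,  7.58672427e-05]), 'joint_efforts': array([-1.10009249e-03, -6.67848945e+01,  9.83810909e-01, -3.14468372e+01,
       -6.07266021e-02,  4.28500492e-02,  1.54357290e-04]), 'position': array([ 0.17418005, -0.59967446,  0.21323581]), 'ee_rot': array([-3.10871100e+00, -4.42268253e-01,  5.49475201e-04]), 'force': array([0.45516506, 0.04354529, 0.63255724]), 'ft_torque': array([ 0.00298042, -0.02321541,  0.00379878]), 'gripper_force': 0.0, 'width': 0.9998901493637452} 0.019
```

View pics/scene.png

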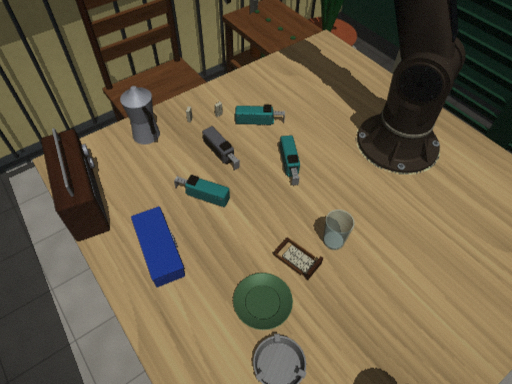

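View pics/top.png

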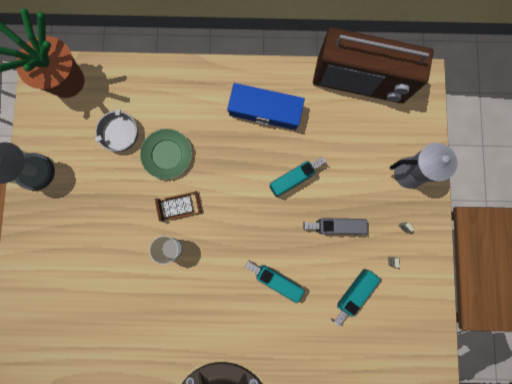

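Candidates in the top view: the grey rule at (343,227), and three turquoise look-alikes at (293,179), (280,284) and (358,292). The grey one is the target. Next I'll check it and the tray in a close crop.

Run:
```python
from h import *
a=cv2.imread("pics/scene.png");b=cv2.imread("pics/top.png")
f=lambda im,x,y,w=66,h=48:cv2.resize(im[y:y+h,x:x+w],(396,288),interpolation=cv2.INTER_CUBIC)
cv2.imwrite("pics/c1.png",np.vstack([np.hstack([f(b,302,204),f(b,146,183)]),np.hstack([f(a,190,118),f(a,266,234)])]))
cal=optics.calibration("top")
print(ray(cal,[(343,227),(304,227),(369,227)],0.05), ray(cal,[(178,207),(157,210),(202,203)],0.01),ray(cal,[(166,156),(117,131)],.0))
K=cal['camera_matrix'];print(K)
for n in("top","scene"):
    c=optics.calibration(n);R=cv2.Rodrigues(np.array(c["rvec"],float))[0];print(-R.T@np.ravel(c["tvec"]))
```

```text
[[ 0.46844036 -0.29790098  0.05      ]
 [ 0.46621096 -0.19967456  0.05      ]
 [ 0.46992705 -0.3634038   0.05      ]] [[0.51231731 0.12814153 0.01      ]
 [0.50311892 0.18321229 0.01      ]
 [0.52437251 0.06511259 0.01      ]] [[0.65119018 0.16953191 0.        ]
 [0.71798401 0.30754895 0.        ]]
[[361.06439718   0.         252.46251518]
 [  0.         361.06439718 190.0804187 ]
 [  0.           0.           1.        ]]
[ 0.44288366 -0.06893995  0.9635686 ]
[0.89651696 0.44050658 0.92399176]
```

View pics/c1.png

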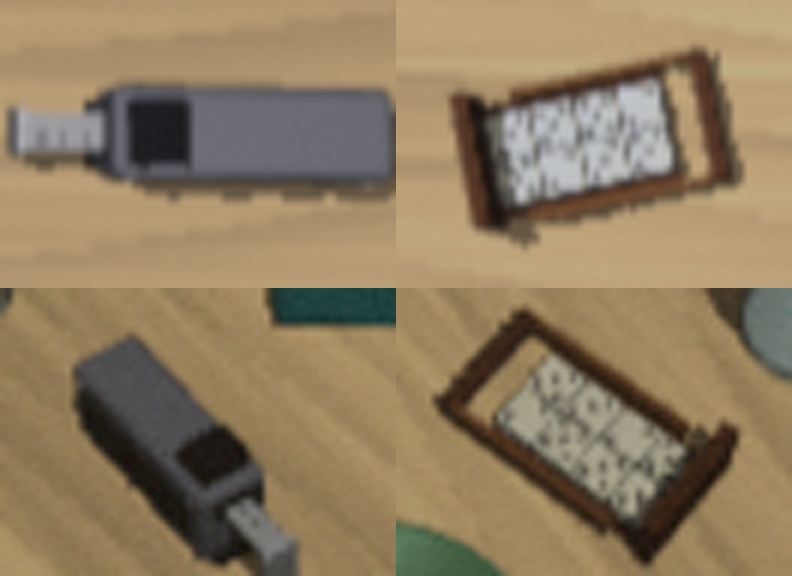

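The close crop confirms the grey rule: black button and steel hook, nose toward +y. In the top view, the tray's high board is its left end at (157,210) and its low end is at (201,202).

Run:
```python
from h import *
o=sensors.observe();c=optics.calibration("wrist");R=cv2.Rodrigues(np.array(c["rvec"],float))[0];p=-R.T@np.ravel(c["tvec"])
T=cv2.Rodrigues(o["ee_rot"])[0]
print("cam in tool",T.T@(p-o["position"]),"axis",T.T@R.T[:,2],"camx",T.T@R.T[:,0]);print(c["camera_matrix"]);print("toolaxes",T)
c=optics.calibration("top")
g=ray(c,[(319.5,218.5),(319.5,234),(367,218.5),(367,234)],.05);print(g,g.mean(0))
h=ray(c,[(155.3,198.8),(159.7,221.3)],.033);l=ray(c,[(198,191),(203,213.3)],.012);print(h,l)
```

```text
cam in tool [ 6.84358416e-02 -4.37520533e-05 -1.70982595e-01] axis [-2.52226723e-01  2.36457475e-04  9.67668137e-01] camx [-8.20606076e-04  9.99999558e-01 -4.58252302e-04]
[[308.21950307   0.         259.29755541]
 [  0.         308.21950307 196.53077965]
 [  0.           0.           1.        ]]
toolaxes [[ 9.60304553e-01  2.78953214e-01 -5.19633220e-04]
 [ 2.78953661e-01 -9.60303716e-01  1.27565981e-03]
 [-1.43156308e-04 -1.36997552e-03 -9.99999051e-01]]
[[ 0.48846564 -0.23871656  0.05      ]
 [ 0.44959206 -0.2387033   0.05      ]
 [ 0.49119375 -0.35872023  0.05      ]
 [ 0.45229773 -0.35807326  0.05      ]] [ 0.47038729 -0.29855334  0.05      ]
[[0.5305519  0.18313452 0.033     ]
 [0.47280347 0.16859131 0.033     ]] [[0.55589635 0.07672097 0.012     ]
 [0.49705826 0.06111082 0.012     ]]
```

>>> {"op": "arm_command", "data": {"deltas": [0,0,0.976,0.34,0.7,0.03,91,0,0,0.976,0.34,0.7,0.03,91,0,0,0.976,0.34,0.7,0.03,91,0,0,0.976,0.34,0.7,0.03,91,0,0,0.976,0.34,0.7,0.03,91,0,0,0.976,0.34,0.7,0.03,91,0,0,0.976,0.34,0.7,0.03,91,0,0,0.976,0.34,0.7,0.03,91,0,0,0.976,0.34,0.7,0.03,91,0,0,0.976,0.34,0.7,0.03,91,0,0,0.976,0.34,0.7,0.03,91,0,0,0.976,0.34,0.7,0.03,91,0,0,0.976,0.34,0.7,0.03,91,0,0,0.976,0.34,0.7,0.03,91,0,0,0.976,0.34,0.7,0.03,91,0,0,0.976,0.34,0.7,0.03,91,0,0,0.976,0.34,0.7,0.03,91,0,0,0.976,0.34,0.7,0.03,91,0,0,0.976,0.34,0.7,0.03,91,0,0,0.976,0.34,0.7,0.03,91], "force": 25}}

```text
clock: 2.1
position: [0.5141, 0.0981, 0.2439]
ee_rot: [1.936, 2.474, -0.001]
force: [0.7, 0.0, -0.1]
width: 0.99
gripper_force: 0.0
```

Run:
```python
from h import *
o=sensors.observe();c=optics.calibration("wrist");a=optics.get_image("wrist")
print(o["clock"],o["position"],cv2.Rodrigues(o["ee_rot"])[0],o["joints"])
np.save("w1.npy",np.r_[np.ravel(c["rvec"]),np.ravel(c["tvec"])])
cv2.imwrite("pics/w1.png",a)
```

```text
2.1 [0.51407725 0.098145   0.24393866] [[-2.40456039e-01  9.70659993e-01 -2.67879560e-04]
 [ 9.70659638e-01  2.40455685e-01 -9.64310359e-04]
 [-8.71604323e-04 -4.91894126e-04 -9.99999499e-01]] [ 0.23048728  0.32316064 -0.67283981  1.7334886   0.21829028  1.1614364
 -0.26196775]
```

View pics/w1.png

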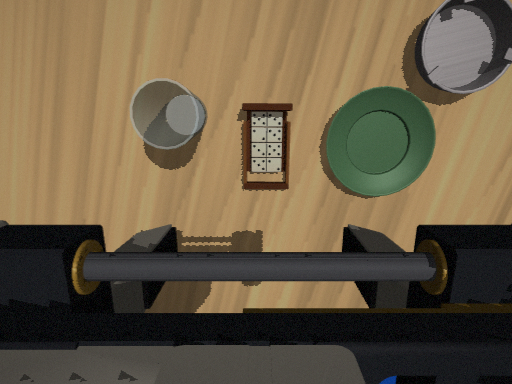

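The wrist view shows the tray square to the gripper: high board at (267,106), low end at (267,186), tumbler at (167,115), saucer at (380,141). I'll measure these edges by colour.

Run:
```python
from h import *
a=cv2.imread("pics/w1.png");v=np.load("w1.npy");c=dict(optics.calibration("wrist"));c["rvec"]=v[:3];c["tvec"]=v[3:]
g=cv2.resize(a[95:200,230:305],None,fx=4,fy=4,interpolation=cv2.INTER_CUBIC)
m=((g.max(2)<105)).astype(np.uint8)
n,l,s,_=cv2.connectedComponentsWithStats(m);i=1+s[1:,4].argmax();print(s[i])
m=l==i
rows=m.sum(1)
print([(95+r/4,int(rows[r])//4, 230+np.where(m[r])[0].min()/4,230+np.where(m[r])[0].max()/4) for r in range(0,420,6) if rows[r]>0])
# columns edges
for u in (250,258,267,276,284):
    k=np.where(m[:,(u-230)*4])[0]; print(u,95+k.min()/4,95+k.max()/4)
c2=lambda uv,z:ray(c,uv,z)
top,bot=[],[]
for u in (250,284):
    k=np.where(m[:,(u-230)*4])[0]; top.append((u,95+k.min()/4)); bot.append((u,95+k.max()/4+.25))
h=c2(top,.033);b=c2(bot,.012);print(h,b,ray(c,bot,0))
r=[np.where(m[int((y-95)*4)])[0] for y in (106,186)]
e=[230+np.array([k.min(),k.max()+1])/4 for k in r];print(e)
H=c2([(e[0].mean(),103)],.033);L=c2([(e[1].mean(),188)],.012);print("mids",H,L, c2([(x,106) for x in e[0]],.033),c2([(x,186) for x in e[1]],.012))
```

```text
[   29    33   222   351 33606]
[(104.0, 49, np.float64(242.5), np.float64(292.0)), (105.5, 50, np.float64(242.25), np.float64(292.25)), (107.0, 50, np.float64(242.25), np.float64(292.25)), (108.5, 50, np.float64(242.0), np.float64(292.25)), (110.0, 52, np.float64(240.25), np.float64(292.0)), (111.5, 46, np.float64(240.25), np.float64(286.75)), (113.0, 47, np.float64(239.25), np.float64(287.5)), (114.5, 50, np.float64(237.25), np.float64(287.5)), (116.0, 48, np.float64(238.25), np.float64(286.75)), (117.5, 27, np.float64(238.25), np.float64(286.5)), (119.0, 19, np.float64(237.75), np.float64(286.5)), (120.5, 15, np.float64(237.5), np.float64(286.5)), (122.0, 12, np.float64(244.5), np.float64(288.0)), (123.5, 13, np.float64(244.25), np.float64(289.25)), (125.0, 15, np.float64(242.25), np.float64(288.25)), (126.5, 17, np.float64(242.25), np.float64(289.25)), (128.0, 16, np.float64(241.25), np.float64(288.25)), (129.5, 16, np.float64(241.25), np.float64(288.25)), (131.0, 16, np.float64(242.25), np.float64(288.75)), (132.5, 16, np.float64(242.25), np.float64(289.0)), (134.0, 17, np.float
[... 1848 characters left out ...]
loat64(288.25)), (188.0, 46, np.float64(242.25), np.float64(288.25)), (189.5, 39, np.float64(245.5), np.float64(284.75))]
250 103.25 190.5
258 103.25 189.75
267 103.25 189.5
276 103.5 190.5
284 103.5 189.5
[[0.48438201 0.17541281 0.033     ]
 [0.52362668 0.18480633 0.033     ]] [[0.50976305 0.06641631 0.012     ]
 [0.55378751 0.07871227 0.012     ]] [[0.51009205 0.06350481 0.        ]
 [0.55542782 0.07616703 0.        ]]
[array([242.5 , 292.75]), array([242.75, 288.5 ])]
mids [[0.50461808 0.18070004 0.033     ]] [[0.52923159 0.07513338 0.012     ]] [[0.47644948 0.17022837 0.033     ]
 [0.53446738 0.18454842 0.033     ]] [[0.49881658 0.07045382 0.012     ]
 [0.55829903 0.0851433  0.012     ]]
```

>>> {"op": "arm_command", "data": {"deltas": [0,0,-0.142,-0.0435,-0.4065,-0.04,91,0,0,-0.142,-0.0435,-0.4065,-0.04,91,0,0,-0.142,-0.0435,-0.4065,-0.04,91,0,0,-0.142,-0.0435,-0.4065,-0.04,91,0,0,-0.142,-0.0435,-0.4065,-0.04,91,0,0,-0.142,-0.0435,-0.4065,-0.04,91,0,0,-0.142,-0.0435,-0.4065,-0.04,91,0,0,-0.142,-0.0435,-0.4065,-0.04,91,0,0,-0.142,-0.0435,-0.4065,-0.04,91,0,0,-0.142,-0.0435,-0.4065,-0.04,91,0,0,-0.142,-0.0435,-0.4065,-0.04,91,0,0,-0.142,-0.0435,-0.4065,-0.04,91]}}

```text
clock: 3.35
position: [0.4715, -0.3047, 0.2045]
ee_rot: [2.194, 2.248, 0.001]
force: [-0.4, 1.6, -0.4]
width: 0.994
gripper_force: 0.0
```

Run:
```python
from h import *
o=sensors.observe();c=optics.calibration("wrist");a=optics.get_image("wrist")
print(o["clock"],o["position"],o["ee_rot"])
p=np.array([[.4697,-.2385,.05],[.4697,-.2036,.038]]);print(proj(c,p))
hsv=cv2.cvtColor(a,cv2.COLOR_BGR2HSV);m=((hsv[...,1]<45)&(hsv[...,2]>120)&(hsv[...,2]<235)).astype(np.uint8);m[225:]=0
n,l,s,ce=cv2.connectedComponentsWithStats(m)
print([(list(map(int,s[i])),ce[i].round(1)) for i in range(1,n) if s[i,4]>60])
cv2.imwrite("pics/w2.png",a)
```

```text
3.35 [ 0.47149771 -0.30467957  0.20446778] [2.19387513e+00 2.24840753e+00 1.24825489e-03]
[[258.18612061 117.72414813]
 [258.98812847  82.78107505]]
[([252, 81, 19, 37, 543], array([260.5,  98.5])), ([402, 101, 28, 38, 468], array([414.9, 119.7])), ([34, 145, 35, 32, 412], array([ 51. , 160.8]))]
```

View pics/w2.png

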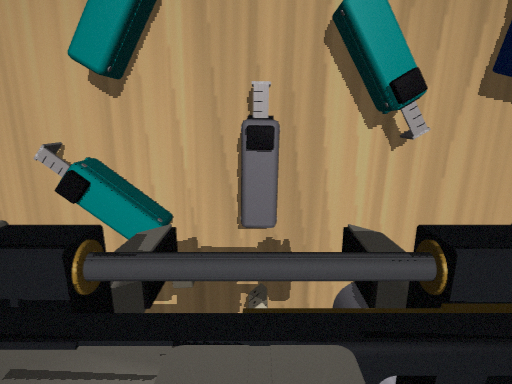

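The grey case shows at (260,171), nose up, hook at (261,84), within 1 mm of the gripper plane. Descending and gripping.

>>> {"op": "arm_command", "data": {"deltas": [0,0,-0.01,0.001,-0.002,-0.04,91,0,0,-0.01,0.001,-0.002,-0.08,91,0,0,-0.01,0.001,-0.002,-0.12,91,0,0,-0.01,0.001,-0.002,-0.15,91,0,0,-0.01,0.001,-0.002,-0.172,91,0,0,-0.01,0.001,-0.002,-0.172,91,0,0,-0.01,0.001,-0.002,-0.172,60,0,0,-0.01,0.001,-0.002,-0.172,35,0,0,-0.01,0.001,-0.002,-0.172,30,0,0,-0.01,0.001,-0.002,-0.172,30,0,0,-0.01,0.001,-0.002,-0.172,30,0,0,-0.01,0.001,-0.002,-0.172,30,0,0,-0.01,0.001,-0.002,-0.172,30], "force": 35}}

```text
clock: 4.7
position: [0.4717, -0.3087, 0.0321]
ee_rot: [-2.215, -2.228, 0.0]
force: [-1.5, 0.2, 1.3]
width: 0.432
gripper_force: 16.7
```

>>> {"op": "arm_command", "data": {"deltas": [0,0,0,0,0,0.03,30,0,0,0,0,0,0.07,30,0,0,0,0,0,0.108,30,0,0,0.151,0.054,0.3945,0.108,30,0,0,0.151,0.054,0.3945,0.108,30,0,0,0.151,0.054,0.3945,0.108,30,0,0,0.151,0.054,0.3945,0.108,30,0,0,0.151,0.054,0.3945,0.108,30,0,0,0.151,0.054,0.3945,0.108,30,0,0,0.151,0.054,0.3945,0.108,30,0,0,0.151,0.054,0.3945,0.108,30,0,0,0.151,0.054,0.3945,0.108,30,0,0,0.151,0.054,0.3945,0.108,30,0,0,0.151,0.054,0.3945,0.108,30]}}

```text
clock: 6.1
position: [0.5252, 0.0843, 0.1393]
ee_rot: [-1.936, -2.473, 0.003]
force: [0.1, 0.4, -5.0]
width: 0.427
gripper_force: 35.0
```

Run:
```python
from h import *
o=sensors.observe();c=optics.calibration("wrist");a=optics.get_image("wrist")
T=cv2.Rodrigues(o["ee_rot"])[0]
print(o["clock"],o["position"],np.degrees(np.arctan2(T[1,0],T[0,0])),T[:,2],o["force"],o["width"])
O=np.array([.503,.178,0]);t=np.array([.240,-.971,0]);n=np.array([.971,.24,0])
print("tray pred",proj(c,[O+n*s+[0,0,.033] for s in(-.03,.03)]))
hk=o["position"]+T@np.array([.105,0,.026]);print("hook",hk,proj(c,[hk,o["position"]+T@np.array([.108,0,-.006]),o["position"]+T@np.array([.07,0,-.018])]))
cv2.imwrite("pics/w3.png",a)
```

```text
6.1 [0.52521279 0.08430236 0.13929659] 103.88866447950305 [-0.00171584 -0.0013227  -0.99999765] [ 0.14008135  0.42939171 -4.97850835] 0.4274811141851967
tray pred [[224.15299518  80.97356653]
 [295.04291477  80.90402252]]
hook [0.49996441 0.18619815 0.11320507] [[257.76170492  50.32257841]
 [257.42697679  29.97470422]
 [257.46388996 110.91702267]]
```

View pics/w3.png

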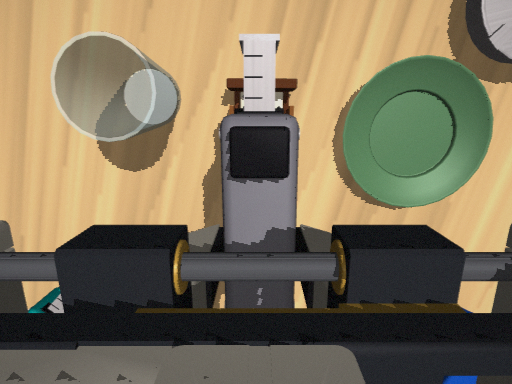

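The hook (260,37) is beyond the board's outer edge (261,79) and in line with it. I'll shift 6 mm further out and lower.

>>> {"op": "arm_command", "data": {"deltas": [0,0,0,0,0.006,0,30,0,0,0,0,0.006,0,30,0,0,0,0,0.006,-0.02,30,0,0,0,0,0.006,-0.04,30,0,0,0,0,0.006,-0.055,30,0,0,0,0,0.006,-0.07,30,0,0,0,0,0.006,-0.08,30,0,0,0,0,0.006,-0.09,30,0,0,0,0,0.006,-0.09,30,0,0,0,0,0.006,-0.09,30]}}

```text
clock: 7.15
position: [0.5261, 0.0919, 0.0503]
ee_rot: [1.935, 2.475, 0.0]
force: [0.4, 0.3, -5.4]
width: 0.427
gripper_force: 35.0
```

>>> {"op": "arm_command", "data": {"deltas": [0,0,0,0.0024,-0.0097,0,30,0,0,0,0.0048,-0.0194,0,30,0,0,0,0.0072,-0.0291,0,30,0,0,0,0.0096,-0.0388,0,30,0,0,0,0.012,-0.0486,0,30,0,0,0,0.012,-0.0486,0,30,0,0,0,0.012,-0.0486,0,30,0,0,0,0.012,-0.0486,0,30]}}

```text
clock: 7.95
position: [0.5379, 0.044, 0.0501]
ee_rot: [-1.934, -2.475, -0.001]
force: [0.2, 1.8, -5.5]
width: 0.43
gripper_force: 35.0
```

Run:
```python
from h import *
o=sensors.observe();c=optics.calibration("wrist");a=optics.get_image("wrist")
print(o["clock"],o["position"],o["force"],o["ft_torque"])
cv2.imwrite("pics/w4.png",a)
```

```text
7.95 [0.53789676 0.04395526 0.05012417] [ 0.20407739  1.84224365 -5.54944627] [ 0.44015018 -0.24280277 -0.16674262]
```

View pics/w4.png

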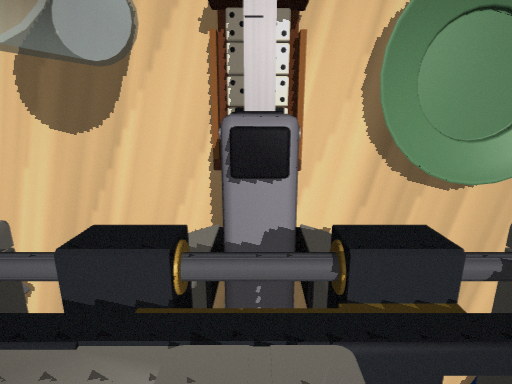

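>>> {"op": "arm_command", "data": {"deltas": [0,0,0,0.0024,-0.0097,0,30,0,0,0,0.0048,-0.0194,0,30,0,0,0,0.0072,-0.0291,0,30,0,0,0,0.0096,-0.0388,0,30,0,0,0,0.012,-0.0486,0,30,0,0,0,0.012,-0.0486,0,30,0,0,0,0.012,-0.0486,0,30,0,0,0,0.012,-0.0486,-0.006,30,0,0,0,0.012,-0.0486,-0.012,30,0,0,0,0.012,-0.0486,-0.016,30,0,0,0,0.012,-0.0486,-0.018,30,0,0,0,0.012,-0.0486,-0.018,30,0,0,0,0.012,-0.0486,-0.018,30]}}

```text
clock: 9.3
position: [0.5495, -0.0046, 0.0321]
ee_rot: [-1.934, -2.475, 0.0]
force: [-3.3, 3.4, 0.7]
width: 0.423
gripper_force: 35.0
```

Run:
```python
from h import *
o=sensors.observe();c=optics.calibration("wrist");a=optics.get_image("wrist");b=optics.get_image("scene")
print(o["clock"],o["position"],o["force"],o["ft_torque"])
cv2.imwrite("pics/w5.png",np.hstack([a[0:200,180:340],cv2.resize(b[200:300,220:340],(240,200),interpolation=cv2.INTER_CUBIC)]))
```

```text
9.3 [ 0.54952839 -0.00464268  0.03214248] [-3.28601319  3.42621357  0.66654733] [0.87426824 0.5339064  0.00641944]
```

View pics/w5.png

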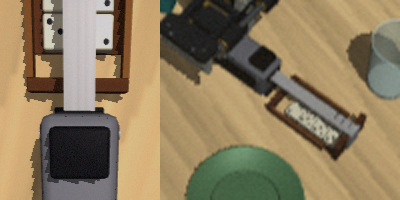

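>>> {"op": "arm_command", "data": {"deltas": [0,0,0,0,0,0.0008,30,0,0,0,-0.0008,0.0032,0.0008,30,0,0,0,-0.0016,0.0063,0.0008,30,0,0,0,-0.0024,0.0095,0.0008,30,0,0,0,-0.0029,0.0117,0.0008,30,0,0,0,-0.0029,0.0117,0.0008,30,0,0,0,-0.0029,0.0117,0.0008,30]}}

```text
clock: 10.1
position: [0.547, 0.0056, 0.0328]
ee_rot: [1.936, 2.474, -0.001]
force: [-0.1, -0.4, -5.7]
width: 0.428
gripper_force: 35.0
```

Run:
```python
from h import *
o=sensors.observe();a=optics.get_image("wrist")
print(o["clock"],o["position"],o["force"],o["ft_torque"])
g=a[60:130,200:330].max(2);print(g[20:60,20].tolist(),g[20:60,95].tolist())
```

```text
10.1 [0.54696269 0.00564837 0.03278715] [-0.08011037 -0.39955193 -5.65580878] [-0.18532545  0.03162982  0.07604876]
[212, 211, 209, 210, 214, 213, 212, 211, 213, 212, 213, 213, 214, 216, 213, 215, 135, 92, 91, 89, 90, 86, 86, 86, 86, 86, 89, 86, 91, 65, 46, 109, 109, 108, 110, 106, 111, 108, 197, 214] [115, 115, 116, 200, 202, 119, 117, 116, 116, 116, 117, 117, 118, 116, 202, 123, 116, 88, 91, 91, 88, 91, 88, 86, 86, 86, 90, 91, 88, 85, 48, 90, 112, 110, 112, 112, 111, 90, 94, 105]
```

>>> {"op": "arm_command", "data": {"deltas": [0,0,0,0,0,0,30,0,0,0,0,0,0,30]}}

```text
clock: 10.35
position: [0.5469, 0.0059, 0.0328]
ee_rot: [1.936, 2.474, -0.001]
force: [-0.0, -0.2, -4.9]
width: 0.426
gripper_force: 35.0
```

Run:
```python
from h import *
F=[];W=[]
for i in range(6):
    o=sensors.observe();F.append(o["force"]);W.append(o["position"]);a=optics.get_image("wrist")
print(o["clock"],np.mean(W,0),np.mean(F,0),np.std(F,0))
b=optics.get_image("scene")
cv2.imwrite("pics/w6.png",np.hstack([cv2.resize(a[60:140,210:310],(500,400),interpolation=cv2.INTER_CUBIC),cv2.resize(b[220:280,260:330],(300,400),interpolation=cv2.INTER_CUBIC)]))
```

```text
10.6 [0.5468894  0.0060288  0.03280272] [-0.61891726 -0.68892842 -5.47805441] [0.54391809 0.4284053  0.35524772]
```

View pics/w6.png

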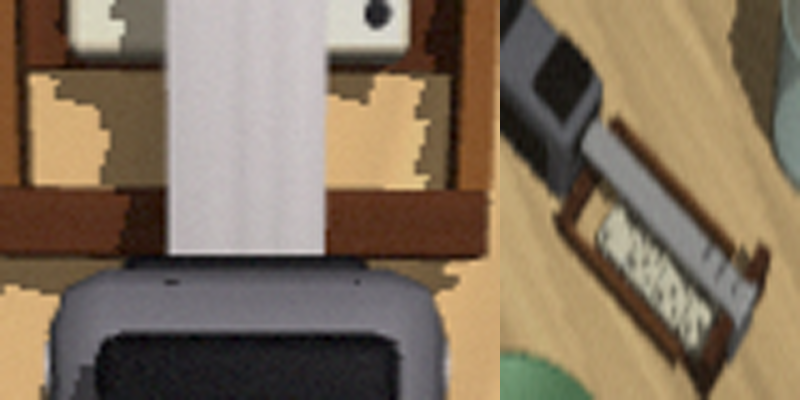

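The wrist crop shows the rubber nose (245,263) against the low end. The scene crop shows the hook over the board. Lowering the last 0.8 mm and releasing.

>>> {"op": "arm_command", "data": {"deltas": [0,0,0,0,0,-0.0005,30,0,0,0,0,0,-0.0009,30,0,0,0,0,0,-0.0009,30,0,0,0,0,0,-0.0009,30]}}

```text
clock: 11.1
position: [0.5471, 0.0062, 0.0321]
ee_rot: [1.935, 2.474, 0.0]
force: [-1.6, -1.6, 0.1]
width: 0.425
gripper_force: 35.0
```

Run:
```python
from h import *
F=[]
for i in range(4):
    o=sensors.observe();F.append(o["force"]);a=optics.get_image("wrist")
print(o["clock"],o["position"],np.mean(F,0),o["ft_torque"])
```

```text
11.25 [0.54703854 0.00621277 0.03211745] [-2.21726571 -2.27037454  0.5717898 ] [-0.63600722  0.43941806  0.05437584]
```

>>> {"op": "arm_command", "data": {"deltas": [0,0,0,0,0,0,45,0,0,0,0,0,0,55,0,0,0,0,0,0,65,0,0,0,0,0,0,65,0,0,0,0,0,0.03,65,0,0,0,0,0,0.07,65,0,0,0,0,0,0.07,0,0,0,0,-0.0122,0.0495,0.07,0,0,0,0,-0.0122,0.0495,0.07,0,0,0,0,-0.0122,0.0495,0.07,0,0,0,0,-0.0122,0.0495,0.07,0,0,0,0,-0.0122,0.0495,0.07,0]}}

```text
clock: 12.5
position: [0.5349, 0.0547, 0.1016]
ee_rot: [-1.937, -2.473, 0.001]
force: [0.6, -0.3, -0.3]
width: 0.234
gripper_force: 0.0
```

Run:
```python
from h import *
o=sensors.observe();c=optics.calibration("wrist");a=optics.get_image("wrist");b=optics.get_image("scene")
print(o["clock"],o["position"],o["force"],o["width"])
T=cv2.Rodrigues(o["ee_rot"])[0]
cs=optics.calibration("scene");p=o["position"]+T@np.array([0,0,.019]);print("tip",p,proj(cs,[p]),proj(c,[p]))
x0,y0=np.round(proj(cs,[p])[0]).astype(int)-[35,30]
print(x0,y0)
cv2.imwrite("pics/w7.png",np.hstack([cv2.resize(a[60:300,130:390],(433,400)),cv2.resize(b[y0:y0+75,x0:x0+65],(347,400),interpolation=cv2.INTER_CUBIC)]))
```

```text
12.5 [0.53488313 0.05467959 0.10156692] [ 0.58840537 -0.28754523 -0.28994465] 0.23400920130515696
tip [0.53487551 0.0546701  0.08256693] [[274.94577778 225.69971013]] [[258.01815406 223.23716494]]
240 196
```

View pics/w7.png

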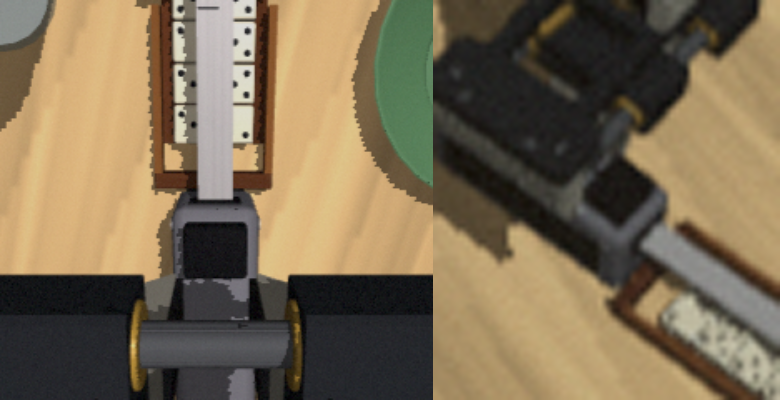

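Run:
```python
from h import *
o=sensors.observe();c=optics.calibration("wrist");T=cv2.Rodrigues(o["ee_rot"])[0]
p=ray(c,[(258.5,193),(258.5,210),(258.5,226)],.061);print((p-o["position"])@T)
```

```text
[[ 0.01495028  0.00026233  0.04067081]
 [ 0.00237227  0.0002433   0.0406738 ]
 [-0.00980562  0.00022488  0.04067669]]
```

>>> {"op": "arm_command", "data": {"deltas": [0,0,0,-0.0005,0.002,0,0,0,0,0,-0.0005,0.002,0,0,0,0,0,-0.0005,0.002,-0.01,0,0,0,0,-0.0005,0.002,-0.018,0,0,0,0,-0.0005,0.002,-0.022,0,0,0,0,-0.0005,0.002,-0.025,0,0,0,0,-0.0005,0.002,-0.027,0,0,0,0,-0.0005,0.002,-0.029,0,0,0,0,-0.0005,0.002,-0.03,0,0,0,0,-0.0005,0.002,-0.03,0]}}

```text
clock: 13.6
position: [0.5343, 0.0578, 0.0719]
ee_rot: [1.935, 2.475, 0.0]
force: [0.5, -0.5, 0.8]
width: 0.002
gripper_force: 0.0
```

>>> {"op": "arm_command", "data": {"deltas": [0,0,0,0,0,-0.0005,0,0,0,0,0,0,-0.001,0,0,0,0,0,0,-0.001,0]}}

```text
clock: 13.9
position: [0.5343, 0.0578, 0.071]
ee_rot: [1.935, 2.475, 0.0]
force: [-0.6, 0.0, 0.1]
width: 0.006
gripper_force: 0.0
```

>>> {"op": "arm_command", "data": {"deltas": [0,0,0,0,0,-0.0005,0,0,0,0,0,0,-0.001,0,0,0,0,0,0,-0.001,0]}}

```text
clock: 14.2
position: [0.5342, 0.0578, 0.0699]
ee_rot: [-1.935, -2.475, 0.0]
force: [-0.1, 0.5, 0.0]
width: 0.005
gripper_force: 0.0
```

>>> {"op": "arm_command", "data": {"deltas": [0,0,0,0,0,-0.0005,0,0,0,0,0,0,-0.001,0,0,0,0,0,0,-0.001,0]}}

```text
clock: 14.5
position: [0.5342, 0.0578, 0.0688]
ee_rot: [-1.935, -2.475, 0.0]
force: [-0.2, -0.3, -0.5]
width: -0.0
gripper_force: 0.0
```

Run:
```python
from h import *
F=[]
for i in range(3):
    o=sensors.observe();F.append(o["force"]);a=optics.get_image("wrist")
cv2.imwrite("pics/w8.png",a)
print(o["clock"],o["position"],np.mean(F,0),o["ee_rot"])
c=optics.calibration("wrist");T=cv2.Rodrigues(o["ee_rot"])[0]
print(proj(c,[o["position"]+T@np.array([0,0,.019])]))
for r in range(60,330,6): print(r," ".join("%3d"%a[r,u].max() for u in range(220,300,5)))
```

```text
14.6 [0.53425075 0.05782497 0.06891274] [-0.28207147 -0.18243971  0.06626924] [-1.93520647e+00 -2.47475470e+00  2.68122454e-05]
[[258.00311091 223.21121793]]
60 102  94 178 117 112 133 191 190 194 192 191 208 212 210  81 150
66  94  93 167 207 113 132 191 189 194 190 194 211 209 205  81  42
72 115  96 137 195 111 131 191 189 188 190 192 206 207 207  39  58
78 117  95 156  33 115 137 189 189 192 190 192 211  42 211  71  61
84 115  92 131 212 114 126 189 187 191 190 191 215 212 205  37  67
90 116  94 120 214 114 128 187 186 188 190 186 211 205 202  40  77
96 118  96 112 214 113 122 185 185 185 188 189 211 209 188  75  90
102 121  93  95 211 113 124 186 185 186 184 186 213 211 192  41 104
108 126  88  93  32 113 119 186 182 184 182 184 215  31 189  41 127
114 127  94  88 216 111  43 181 181 181 181 178 213 212 183  77 129
120 123  94  91 212 109 121 183 180 180 182 183 216  38 168  38 129
126 128  91  56 180 101 105 180 181 181 176 179 190 187 108  38 127
132 125  90  89 131 111 115 180 178 180 178 182 213 214 124  69 130
138 126  89  82 212 113 115 176 174 179 177 180 212 215  81  34 1
[... 1410 characters left out ...]
  43  44  40  41  39
270  42  40  42  43  42  42 200  87  89  77  35  43  37  41  40  44
276  43  40  39  42  41  43 173  77  75  53  32  43  39  39  47  41
282  42  39  40  40  35  39 132  16  29  39  32  41  44  38  45  41
288  44  38  42  44  42  38 120  24  36  44  41  43  39  44  44  39
294  42  40  39  39  38  36  56  16  32  30  38  42  38  42  41  39
300  24  44  43  42  39  42   9  23  39  29  44  40  41  40  18  43
306  22  15  17  14  26  28  13  23  29  51  55  53  66  85  50  53
312  51  53  56  48  55  55  55  54  57  53  50  56  56  53  54  56
318  20  17  21  24  20  23  26  21  15  21  22  23  17  22  23  13
324  22  19  18  23  17  24  21  24  22  18  23  21  22  20  21  14
```

Run:
```python
from h import *
o=sensors.observe();c=optics.calibration("wrist");T=cv2.Rodrigues(o["ee_rot"])[0];P=o["position"]
for z in(.061,.053,.05): print(z,[proj(c,[P+T@np.array([x,y,P[2]-z])])[0].round(1).tolist() for x,y in((.013,-.014),(.013,.014),(.019,-.02),(.019,.02),(-.0095,0),(.0095,0))])
a=cv2.imread("pics/w8.png")
for u in(245,258,272):print(u,a[190:232,u].max(1).tolist())
for r in(206,214,220,224): print(r,a[r,225:295].max(1).tolist())
```

```text
0.061 [[234.9, 209.2], [281.1, 209.1], [224.7, 199.6], [291.2, 199.6], [258.1, 243.6], [258.0, 214.6]]
0.053 [[235.9, 205.5], [280.2, 205.4], [226.1, 196.3], [290.0, 196.2], [258.1, 238.7], [258.1, 210.7]]
0.05 [[236.2, 204.1], [279.9, 204.1], [226.6, 195.1], [289.5, 195.0], [258.1, 236.9], [258.1, 209.3]]
245 [38, 30, 11, 4, 5, 11, 22, 44, 69, 77, 88, 99, 112, 113, 111, 112, 114, 116, 115, 113, 65, 13, 11, 10, 14, 13, 25, 18, 19, 17, 13, 21, 23, 25, 21, 28, 24, 22, 21, 22, 20, 23]
258 [163, 162, 161, 164, 32, 19, 25, 39, 64, 78, 89, 99, 107, 111, 114, 114, 114, 116, 114, 118, 62, 21, 18, 18, 15, 28, 23, 12, 25, 20, 18, 20, 25, 28, 18, 14, 16, 10, 20, 0, 0, 18]
272 [60, 48, 17, 5, 10, 10, 25, 42, 68, 78, 88, 93, 110, 109, 112, 113, 116, 113, 116, 117, 69, 22, 14, 10, 21, 24, 32, 24, 23, 20, 23, 15, 18, 28, 28, 26, 24, 22, 19, 20, 14, 19]
206 [105, 101, 99, 87, 58, 68, 90, 89, 95, 100, 106, 111, 112, 113, 112, 113, 115, 112, 115, 114, 114, 115, 112, 114, 115, 112, 113, 115, 115, 113, 115, 114, 110, 114, 115, 114, 113, 114, 113, 114, 114, 116, 117, 114, 116, 117, 115, 116, 114, 115, 11
[... 278 characters left out ...]
, 15, 21, 21, 11, 18, 15, 9, 16, 14, 22, 25, 79, 113, 112, 107, 104, 100, 92, 80, 121, 187, 199, 201, 200, 204]
220 [100, 101, 100, 93, 62, 67, 89, 93, 99, 95, 53, 26, 18, 15, 23, 23, 23, 11, 21, 22, 13, 19, 22, 26, 23, 16, 28, 16, 28, 27, 22, 19, 21, 18, 19, 18, 18, 15, 18, 24, 23, 28, 23, 27, 27, 23, 28, 23, 19, 28, 27, 28, 27, 20, 24, 25, 51, 113, 109, 109, 107, 101, 86, 96, 175, 211, 214, 214, 214, 213]
224 [79, 82, 77, 75, 42, 47, 70, 74, 71, 48, 48, 32, 20, 19, 21, 11, 22, 26, 21, 19, 21, 23, 21, 21, 23, 22, 34, 64, 82, 71, 32, 5, 17, 18, 21, 23, 23, 16, 23, 51, 78, 76, 42, 41, 25, 24, 18, 28, 25, 19, 18, 22, 24, 24, 25, 26, 55, 92, 88, 84, 87, 79, 69, 93, 164, 167, 166, 167, 168, 166]
```

>>> {"op": "arm_command", "data": {"deltas": [0,0,0,0,0,-0.0005,0,0,0,0,0,0,-0.001,0,0,0,0,0,0,-0.001,0]}}

```text
clock: 14.95
position: [0.5342, 0.0578, 0.0679]
ee_rot: [-1.935, -2.475, 0.0]
force: [-0.1, 0.4, -0.3]
width: 0.007
gripper_force: 0.0
```

Run:
```python
from h import *
F=[]
for i in range(3):
    o=sensors.observe();F.append(o["force"]);a=optics.get_image("wrist")
print(o["clock"],o["position"],np.mean(F,0),o["width"])
for u in(245,258,272):print(u,a[190:232,u].max(1).tolist())
print(a[218,225:295].max(1).tolist())
w7=cv2.imread("pics/w7.png")
for u in(190,214,235):print(u,w7[195:290:1,u].max(1).tolist())
print(w7[250,165:270].max(1).tolist())
```

```text
15.05 [0.53426888 0.05782772 0.06793463] [ 0.07964466 -0.20635762 -0.10708937] 0.004728776298218959
245 [37, 38, 9, 19, 0, 9, 21, 23, 64, 74, 86, 97, 105, 110, 113, 112, 112, 113, 114, 118, 114, 22, 6, 0, 13, 15, 18, 17, 18, 17, 20, 25, 22, 24, 21, 19, 25, 21, 21, 20, 20, 23]
258 [162, 163, 161, 162, 86, 19, 21, 21, 64, 74, 87, 93, 103, 115, 111, 111, 113, 113, 115, 116, 113, 18, 3, 17, 13, 15, 22, 20, 21, 22, 20, 22, 26, 22, 17, 12, 11, 7, 15, 8, 7, 12]
272 [62, 58, 14, 13, 4, 18, 9, 23, 60, 74, 85, 97, 106, 111, 114, 111, 116, 114, 117, 118, 116, 27, 10, 15, 20, 20, 22, 24, 21, 29, 21, 25, 25, 22, 24, 21, 20, 17, 22, 17, 22, 21]
[102, 100, 99, 92, 52, 73, 89, 87, 55, 57, 51, 31, 19, 10, 22, 20, 20, 21, 20, 18, 18, 23, 25, 17, 20, 23, 22, 20, 21, 27, 21, 25, 17, 21, 22, 28, 19, 25, 27, 28, 24, 24, 28, 23, 27, 24, 16, 21, 26, 26, 25, 27, 25, 27, 23, 14, 54, 112, 110, 105, 104, 101, 94, 85, 147, 204, 203, 202, 203, 212]
190 [39, 43, 48, 30, 20, 25, 25, 23, 37, 51, 68, 79, 89, 96, 103, 111, 114, 114, 114, 115, 118, 120, 121, 122, 123, 123, 91, 43, 30, 19, 13, 14, 18, 18, 19, 24, 24, 21
[... 786 characters left out ...]
22, 24, 27, 31, 30, 29, 27, 26, 25, 25, 25, 25, 28, 32, 26, 22, 22, 23, 28, 24, 23, 25, 28, 30, 28, 25, 25, 22, 21, 24, 27, 23, 24, 28, 25, 22, 22, 24, 26, 27, 28, 28, 29, 31, 25, 21, 25, 22, 19, 63, 100, 117, 123, 125, 124, 123, 124, 123, 122, 125, 126]
[104, 103, 102, 102, 100, 98, 89, 78, 67, 69, 88, 91, 87, 67, 58, 60, 58, 52, 33, 24, 23, 22, 21, 23, 25, 29, 27, 23, 20, 20, 23, 26, 27, 23, 21, 22, 22, 22, 27, 28, 24, 23, 21, 23, 23, 21, 23, 26, 27, 26, 23, 25, 26, 25, 27, 30, 27, 24, 22, 22, 25, 24, 23, 24, 23, 19, 23, 27, 24, 24, 25, 25, 25, 23, 22, 24, 25, 25, 25, 24, 22, 41, 66, 104, 120, 117, 115, 112, 109, 106, 104, 95, 99, 139, 178, 215, 221, 223, 223, 223, 222, 221, 221, 222, 223]
```

>>> {"op": "arm_command", "data": {"deltas": [0,0,0,0,0,-0.001,0,0,0,0,0,0,-0.002,0,0,0,0,0,0,-0.003,0,0,0,0,0,0,-0.003,0]}}

```text
clock: 15.5
position: [0.5342, 0.0578, 0.0648]
ee_rot: [-1.935, -2.475, 0.0]
force: [-0.7, 0.1, -0.4]
width: 0.008
gripper_force: 0.0
```

Run:
```python
from h import *
o=sensors.observe();c=optics.calibration("wrist");T=cv2.Rodrigues(o["ee_rot"])[0];P=o["position"]
R=cv2.Rodrigues(np.array(c["rvec"]))[0];cam=T.T@(-R.T@np.ravel(c["tvec"])-P)
K=np.array(c["camera_matrix"])
for uv,y in (((177,227),-.0455),((345,227),.0455),((150,228),-.065),((112,264),-.065)):
    d=T.T@R.T@np.linalg.inv(K)@np.array([*uv,1.]);s=(y-cam[1])/d[1];print(uv,(cam+s*d).round(4))
for z in (-.03,-.02,-.01,0,.01,.019): print(z,proj(c,[P+T@np.array([x,y,z]) for x,y in((.0095,-.0455),(-.0095,-.0455),(.0095,-.065))]).round(0).tolist())
a=cv2.imread("pics/w1.png").max(2)
for r in range(200,300,6):print(r,a[r,100:200:5].tolist())
```

```text
(177, 227) [ 0.0072 -0.0455 -0.0075]
(345, 227) [ 0.0116  0.0455 -0.0195]
(150, 228) [ 0.0024 -0.065   0.0038]
(112, 264) [ 0.0037 -0.065  -0.0453]
-0.03 [[165.0, 239.0], [168.0, 274.0], [125.0, 239.0]]
-0.02 [[170.0, 231.0], [173.0, 264.0], [133.0, 231.0]]
-0.01 [[176.0, 225.0], [178.0, 256.0], [140.0, 225.0]]
0 [[180.0, 219.0], [182.0, 249.0], [147.0, 219.0]]
0.01 [[184.0, 214.0], [186.0, 242.0], [152.0, 214.0]]
0.019 [[187.0, 209.0], [189.0, 237.0], [157.0, 209.0]]
200 [164, 174, 168, 176, 176, 174, 171, 170, 176, 172, 177, 174, 167, 162, 156, 165, 155, 166, 172, 176]
206 [166, 175, 162, 175, 175, 177, 168, 171, 180, 177, 177, 170, 165, 159, 160, 164, 160, 167, 177, 171]
212 [169, 172, 165, 174, 173, 174, 172, 167, 177, 175, 176, 168, 165, 157, 159, 159, 172, 164, 177, 165]
218 [172, 167, 165, 175, 176, 175, 169, 168, 175, 177, 175, 169, 165, 154, 161, 156, 167, 163, 177, 164]
224 [142, 169, 170, 172, 173, 174, 168, 171, 173, 176, 175, 167, 159, 152, 104, 161, 163, 168, 174, 167]
230 [12, 164, 171, 173, 176, 171, 167, 172, 164, 143, 89, 79, 82, 80, 25, 41, 162, 174, 167, 167]
236 
[... 236 characters left out ...]
 4, 1, 7, 83, 82, 79, 85]
254 [43, 44, 22, 43, 45, 47, 43, 45, 47, 48, 43, 47, 49, 47, 46, 45, 45, 48, 46, 43]
260 [56, 54, 55, 56, 54, 57, 52, 54, 54, 57, 56, 54, 57, 56, 52, 54, 58, 55, 54, 52]
266 [69, 66, 68, 71, 68, 63, 64, 68, 71, 70, 65, 72, 73, 70, 70, 69, 69, 73, 71, 68]
272 [64, 63, 65, 65, 64, 62, 65, 63, 64, 67, 65, 68, 65, 63, 62, 63, 67, 64, 67, 66]
278 [58, 59, 57, 59, 57, 56, 60, 60, 61, 60, 59, 57, 59, 57, 58, 62, 58, 61, 61, 59]
284 [15, 10, 25, 52, 43, 41, 41, 42, 39, 12, 5, 1, 4, 81, 77, 83, 83, 82, 78, 78]
290 [11, 14, 10, 39, 42, 39, 43, 43, 44, 19, 13, 16, 36, 77, 79, 83, 78, 83, 78, 81]
296 [13, 10, 15, 46, 37, 38, 41, 41, 41, 13, 7, 8, 82, 81, 76, 80, 80, 81, 76, 78]
```

>>> {"op": "arm_command", "data": {"deltas": [0,0,0,0,0,-0.001,0,0,0,0,0,0,-0.002,0,0,0,0,0,0,-0.003,0,0,0,0,0,0,-0.004,0,0,0,0,0,0,-0.004,0]}}

```text
clock: 16.0
position: [0.5341, 0.0578, 0.0608]
ee_rot: [-1.935, -2.475, 0.0]
force: [-0.1, -0.5, -0.1]
width: 0.004
gripper_force: 0.0
```

Run:
```python
from h import *
F=[]
for i in range(3):
    o=sensors.observe();F.append(o["force"]);a=optics.get_image("wrist")
print(o["clock"],o["position"],np.mean(F,0),o["width"])
for u in(245,258,272):print(u,a[180:232,u].max(1).tolist())
print(a[218,220:300].max(1).tolist())
cs=optics.calibration("scene");b=optics.get_image("scene");cv2.imwrite("pics/s8.png",b)
T=cv2.Rodrigues(o["ee_rot"])[0];print(proj(cs,[o["position"]+T@np.array([0,0,z]) for z in (-.02,0,.019)]))
```

```text
16.1 [0.53426337 0.05781485 0.06091679] [-0.08449669  0.13560466  0.0715208 ] -0.00075688127305124
245 [47, 48, 49, 50, 47, 52, 53, 36, 26, 38, 42, 39, 33, 38, 24, 9, 4, 14, 10, 17, 31, 66, 77, 85, 98, 107, 111, 113, 112, 112, 115, 115, 113, 120, 42, 9, 9, 17, 10, 21, 26, 22, 21, 20, 23, 17, 23, 17, 21, 23, 17, 25]
258 [168, 166, 165, 169, 165, 166, 167, 165, 162, 161, 163, 164, 164, 163, 162, 162, 163, 36, 20, 22, 31, 63, 75, 84, 95, 104, 110, 112, 111, 113, 112, 115, 117, 115, 45, 17, 8, 17, 12, 25, 20, 17, 25, 28, 22, 23, 12, 9, 16, 12, 11, 9]
272 [84, 80, 83, 84, 80, 82, 85, 39, 32, 50, 57, 61, 56, 55, 31, 15, 14, 16, 11, 21, 34, 65, 72, 84, 88, 105, 110, 112, 114, 112, 115, 115, 114, 118, 45, 18, 0, 14, 24, 23, 25, 25, 24, 23, 30, 24, 15, 25, 24, 28, 25, 24]
[102, 102, 105, 104, 104, 100, 102, 103, 46, 78, 92, 95, 91, 56, 61, 52, 10, 11, 17, 9, 14, 16, 14, 15, 9, 10, 18, 16, 13, 19, 19, 14, 12, 23, 13, 15, 11, 22, 12, 16, 18, 19, 20, 19, 22, 20, 21, 22, 7, 17, 11, 8, 24, 20, 10, 16, 13, 10, 11, 16, 21, 32, 74, 110, 110, 106, 101, 99, 93, 76, 109, 180, 197, 201, 198, 203, 208, 212, 215, 213]
[[275.90275622 226.8259214 ]
 [275.44149097 231.09424389]
 [275.01673307 235.02474532]]
```

>>> {"op": "arm_command", "data": {"deltas": [0,0,0,0,0,-0.001,0,0,0,0,0,0,-0.002,0,0,0,0,0,0,-0.003,0,0,0,0,0,0,-0.004,0,0,0,0,0,0,-0.004,0]}}

```text
clock: 16.7
position: [0.5342, 0.0578, 0.0568]
ee_rot: [-1.935, -2.475, 0.0]
force: [0.7, -0.1, 0.4]
width: 0.003
gripper_force: 0.0
```

>>> {"op": "arm_command", "data": {"deltas": [0,0,0,0,0,-0.001,0,0,0,0,0,0,-0.002,0,0,0,0,0,0,-0.003,0,0,0,0,0,0,-0.003,0]}}

```text
clock: 17.1
position: [0.5342, 0.0578, 0.0538]
ee_rot: [-1.935, -2.475, 0.0]
force: [-0.1, -0.2, -0.4]
width: 0.005
gripper_force: 0.0
```

Run:
```python
from h import *
F=[]
for i in range(3):
    o=sensors.observe();F.append(o["force"]);a=optics.get_image("wrist")
print(o["clock"],o["position"],np.mean(F,0),o["width"])
for u in(245,258,272):print(u,a[196:236,u].max(1).tolist())
print(a[220,220:300].max(1).tolist())
b=optics.get_image("scene");print(b[205:245:2,256:296].max(2))
```

```text
17.2 [0.53426334 0.05776075 0.05390677] [-0.19848081 -0.01259129 -0.13782572] 0.004984015679210305
245 [59, 44, 40, 41, 0, 4, 15, 37, 65, 74, 84, 96, 105, 111, 110, 110, 112, 110, 111, 113, 117, 114, 30, 8, 4, 21, 13, 20, 24, 25, 22, 17, 21, 21, 25, 27, 23, 22, 25, 21]
258 [161, 164, 161, 127, 26, 14, 29, 35, 64, 77, 80, 92, 100, 107, 111, 109, 116, 117, 116, 113, 117, 117, 22, 11, 5, 7, 18, 24, 22, 22, 22, 14, 15, 9, 6, 18, 14, 6, 19, 7]
272 [59, 21, 7, 12, 18, 6, 19, 34, 64, 75, 84, 91, 103, 112, 112, 116, 114, 114, 114, 115, 114, 116, 22, 8, 14, 13, 9, 19, 20, 20, 23, 22, 24, 17, 14, 20, 20, 23, 17, 25]
[103, 102, 103, 102, 104, 105, 111, 53, 74, 92, 95, 97, 101, 105, 103, 79, 11, 6, 19, 9, 12, 6, 9, 11, 13, 4, 15, 17, 12, 5, 7, 14, 6, 15, 14, 8, 14, 12, 5, 12, 8, 14, 21, 6, 12, 11, 12, 14, 13, 15, 11, 5, 14, 12, 15, 10, 11, 15, 4, 16, 18, 25, 80, 115, 112, 108, 106, 103, 102, 98, 77, 106, 178, 197, 200, 195, 201, 206, 211, 215]
[[ 74  77  76  83  72  54  29  28  26  22  22  42  30  22  22  21  16  21
   15  13  25  12  18  19  32  63  69  70  67  66  75  75  86  91  98  82
   54 
[... 2486 characters left out ...]
 183 175 173
  177 175 175 177]
 [ 31  25  32  35  34  38  34  38  49  34  31  36  33  29  30  68  69  44
   23  28  63  91  94  87  60  39  67 128 175 153 150 122 152 185 184 180
  175 172 175 175]
 [ 61  50  32  29  33  29  33  33  33  33  32  26  34  46  61  77  88  94
   84  95  92  89  63  39  68 129 140 140 147 115  75  62  64  86 130 162
  175 171 173 177]
 [ 70  68  68  63  52  31  31  31  31  32  28  66  72  38  41  57  70  72
   80  90  70  44  45 111 136 139 139 140 141 140 139 116  81  56  60  77
  101 125 153 168]
 [ 85  85  75  62  68  64  56  59  64  78  89  88  61  28  23  41  52  50
   58  58  55  38  38  56  85 121 140 142 141 142 142 141 142 130 110  86
   57  60  79 100]]
```

Run:
```python
from h import *
cs=optics.calibration("scene");o=sensors.observe();T=cv2.Rodrigues(o["ee_rot"])[0];P=o["position"]
print(ray(cs,[(275.8,231.6)],.061), P)
print("btn corners up",proj(cs,[P+T@np.array([x,y,P[2]-.061]) for x,y in((.013,-.014),(.013,.014),(-.011,.014),(-.011,-.014))]).round(1).tolist())
print("tip corners",[ (z,proj(cs,[P+T@np.array([x,y,z]) for x,y in((.0095,-.019),(.0095,.019),(-.0095,.019),(-.0095,-.019))]).round(1).tolist()) for z in(-.01,0,.01,.019)])
w7=cv2.imread("pics/w7.png")[:,433:];s=cv2.resize(w7,(65,75),interpolation=cv2.INTER_AREA).max(2)
b=cv2.imread("pics/s8.png").max(2)
np.set_printoptions(linewidth=250)
print("w7 from (260,222)");print(s[222-196:250-196,260-240:296-240])
print("s8");print(b[222:250,260:296])
```

```text
[[0.53447844 0.05951604 0.061     ]] [0.53430246 0.05779515 0.05395861]
btn corners up [[283.0, 230.3], [276.1, 237.8], [268.4, 232.3], [275.4, 225.0]]
tip corners [(-0.01, [[283.2, 227.6], [273.8, 237.7], [267.7, 233.4], [277.2, 223.4]]), (0, [[282.9, 229.7], [273.6, 239.8], [267.5, 235.5], [276.9, 225.5]]), (0.01, [[282.7, 231.7], [273.4, 241.8], [267.4, 237.5], [276.7, 227.6]]), (0.019, [[282.4, 233.6], [273.2, 243.6], [267.2, 239.3], [276.5, 229.4]])]
w7 from (260,222)
[[ 34  35  32 ... 179 178 178]
 [ 35  33  35 ... 181 179 181]
 [ 35  34  36 ... 182 184 182]
 ...
 [194 195 193 ... 144 141 129]
 [197 195 194 ... 144 141 142]
 [195 195 194 ... 143 141 142]]
s8
[[ 34  38  43 ... 181 178 179]
 [ 28  36  36 ... 183 185 181]
 [ 33  30  34 ... 181 182 182]
 ...
 [194 190 191 ... 139 138 129]
 [192 193 193 ... 141 142 141]
 [193 196 190 ... 144 144 139]]
```

>>> {"op": "arm_command", "data": {"deltas": [0,0,0,0,0,-0.001,0,0,0,0,0,0,-0.002,0,0,0,0,0,0,-0.003,0,0,0,0,0,0,-0.003,0]}}

```text
clock: 17.7
position: [0.5342, 0.0578, 0.0508]
ee_rot: [-1.935, -2.475, 0.0]
force: [0.4, -0.0, 0.5]
width: 0.005
gripper_force: 0.0
```

>>> {"op": "arm_command", "data": {"deltas": [0,0,0,0,0,-0.001,0,0,0,0,0,0,-0.002,0,0,0,0,0,0,-0.003,0,0,0,0,0,0,-0.003,0]}}

```text
clock: 18.1
position: [0.5343, 0.0578, 0.048]
ee_rot: [1.935, 2.475, 0.0]
force: [-0.8, 0.2, 0.8]
width: 0.005
gripper_force: 0.7
```

Run:
```python
from h import *
F=[]
for i in range(3):
    o=sensors.observe();F.append(o["force"]);a=optics.get_image("wrist")
print(o["clock"],o["position"],np.mean(F,0),o["ft_torque"],o["width"])
for u in(245,258,272):print(u,a[196:240,u].max(1).tolist())
print(a[222,220:300].max(1).tolist())
```

```text
18.2 [0.53430674 0.05780403 0.04797269] [-0.49752851  0.22187363  1.2938737 ] [-0.06849129 -0.07416455 -0.03373612] 0.006639980105721765
245 [82, 84, 85, 80, 76, 79, 25, 13, 18, 30, 46, 67, 79, 86, 92, 68, 108, 109, 114, 113, 111, 114, 113, 116, 116, 23, 18, 3, 15, 18, 18, 21, 25, 22, 26, 14, 22, 24, 24, 23, 23, 23, 19, 27]
258 [161, 162, 163, 161, 160, 158, 53, 4, 21, 28, 47, 65, 74, 81, 94, 101, 110, 112, 109, 108, 115, 114, 115, 113, 114, 29, 5, 9, 14, 22, 19, 19, 15, 7, 15, 12, 13, 3, 5, 14, 8, 8, 16, 20]
272 [80, 78, 82, 56, 41, 43, 19, 6, 20, 24, 42, 65, 78, 88, 93, 104, 110, 113, 112, 113, 115, 117, 118, 113, 90, 23, 14, 8, 7, 26, 19, 29, 21, 21, 21, 20, 25, 19, 26, 22, 27, 22, 22, 22]
[103, 105, 103, 104, 120, 121, 59, 79, 91, 95, 97, 104, 102, 111, 101, 33, 12, 11, 12, 14, 16, 16, 9, 9, 12, 18, 14, 7, 2, 15, 13, 14, 8, 6, 14, 22, 14, 8, 5, 14, 14, 8, 9, 10, 4, 11, 8, 8, 18, 9, 12, 11, 14, 8, 13, 4, 13, 10, 3, 14, 15, 34, 81, 112, 117, 112, 107, 105, 102, 99, 91, 83, 128, 188, 198, 201, 197, 200, 205, 210]
```

>>> {"op": "arm_command", "data": {"deltas": [0,0,0,0,0,-0.001,0,0,0,0,0,0,-0.002,0,0,0,0,0,0,-0.003,0,0,0,0,0,0,-0.003,0]}}

```text
clock: 18.65
position: [0.5343, 0.0578, 0.0449]
ee_rot: [1.935, 2.475, 0.0]
force: [-0.9, -0.7, 2.5]
width: 0.003
gripper_force: 1.5
```

Run:
```python
from h import *
F=[]
for i in range(3):
    o=sensors.observe();F.append(o["force"]);a=optics.get_image("wrist")
print(o["clock"],o["position"],np.mean(F,0),o["ft_torque"],o["width"])
print(a[196:240,258].max(1).tolist())
print(a[223,220:300].max(1).tolist())
```

```text
18.75 [0.53431477 0.05778589 0.04487549] [-0.67309377 -0.57387308  3.19415692] [-0.01824958  0.04502141  0.00336653] 0.007324253995893672
[164, 162, 161, 162, 159, 161, 160, 125, 28, 19, 27, 24, 61, 69, 77, 87, 100, 105, 108, 112, 111, 114, 111, 111, 111, 115, 25, 15, 7, 11, 16, 21, 12, 14, 14, 12, 16, 17, 13, 9, 15, 16, 14, 13]
[101, 102, 100, 112, 151, 72, 71, 91, 92, 95, 101, 104, 107, 112, 102, 38, 11, 11, 9, 7, 14, 15, 3, 12, 11, 13, 13, 5, 2, 5, 14, 19, 8, 14, 4, 13, 12, 12, 15, 6, 8, 11, 11, 11, 3, 14, 17, 10, 11, 0, 0, 10, 8, 16, 15, 14, 18, 1, 6, 5, 12, 15, 55, 115, 115, 112, 109, 108, 105, 102, 95, 53, 109, 193, 196, 199, 200, 197, 203, 208]
```

>>> {"op": "arm_command", "data": {"deltas": [0,0,0,0,0,-0.001,0,0,0,0,0,0,-0.002,0,0,0,0,0,0,-0.003,0,0,0,0,0,0,-0.003,0]}}

```text
clock: 19.2
position: [0.5343, 0.0578, 0.042]
ee_rot: [1.935, 2.475, 0.0]
force: [-1.6, -0.9, 4.6]
width: 0.003
gripper_force: 2.2
```

Run:
```python
from h import *
F=[]
for i in range(3):
    o=sensors.observe();F.append(o["force"]);a=optics.get_image("wrist")
print(o["clock"],o["position"],np.mean(F,0),o["ft_torque"],o["width"],o["gripper_force"])
print(a[196:240,258].max(1).tolist())
print(a[223,220:300].max(1).tolist())
```

```text
19.3 [0.5343322  0.05783103 0.04198699] [-1.38553504 -0.61973463  4.41941244] [-0.11022473  0.08494668 -0.00640468] 0.005455092456731829 2.324293929414125
[161, 164, 163, 161, 160, 164, 161, 161, 159, 31, 8, 22, 23, 44, 64, 72, 83, 91, 97, 111, 111, 110, 114, 113, 115, 114, 117, 89, 18, 14, 16, 10, 14, 15, 18, 14, 9, 21, 9, 8, 9, 13, 8, 9]
[98, 102, 110, 133, 96, 62, 81, 89, 93, 96, 100, 108, 110, 114, 115, 110, 109, 89, 88, 88, 92, 89, 88, 92, 92, 90, 90, 93, 90, 90, 86, 90, 86, 90, 91, 91, 89, 89, 89, 87, 86, 88, 88, 92, 91, 92, 90, 89, 90, 85, 61, 64, 65, 67, 65, 65, 62, 61, 65, 71, 93, 115, 114, 113, 117, 114, 110, 110, 104, 104, 97, 94, 77, 118, 199, 197, 197, 196, 199, 201]
```

>>> {"op": "arm_command", "data": {"deltas": [0,0,0,0,0,-0.001,0,0,0,0,0,0,-0.002,0,0,0,0,0,0,-0.003,0,0,0,0,0,0,-0.003,0]}}

```text
clock: 19.75
position: [0.5345, 0.0579, 0.0404]
ee_rot: [1.935, 2.474, 0.0]
force: [-6.6, -2.7, 23.4]
width: 0.004
gripper_force: 11.8
```

Run:
```python
from h import *
F=[]
for i in range(3):
    o=sensors.observe();F.append(o["force"]);a=optics.get_image("wrist")
print(o["clock"],o["position"],np.mean(F,0),o["ft_torque"],o["width"],o["gripper_force"])
print(a[196:240,258].max(1).tolist())
print(a[226,220:300].max(1).tolist())
```

```text
19.85 [0.53446359 0.0578809  0.04037559] [-6.61465563 -2.34415331 23.18266471] [-0.40296811  1.38591223 -0.01113308] 0.006036521061095649 11.72285231295973
[166, 162, 164, 161, 162, 160, 160, 161, 164, 126, 20, 13, 25, 26, 55, 70, 75, 84, 95, 95, 107, 110, 110, 109, 110, 114, 115, 112, 63, 20, 9, 18, 8, 12, 0, 6, 7, 10, 14, 13, 11, 7, 4, 7]
[25, 22, 22, 23, 19, 15, 21, 20, 26, 7, 20, 22, 19, 28, 20, 22, 21, 10, 24, 17, 21, 22, 26, 20, 18, 21, 18, 20, 21, 16, 23, 55, 99, 99, 89, 41, 12, 20, 9, 25, 19, 20, 23, 26, 62, 100, 94, 59, 32, 20, 15, 16, 19, 24, 21, 11, 23, 17, 24, 19, 23, 23, 20, 20, 25, 24, 21, 21, 21, 24, 19, 21, 20, 26, 28, 32, 27, 21, 21, 18]
```

The stop came after 8 mm of travel (23 N), so the lock is fully down. Lifting clear.

>>> {"op": "arm_command", "data": {"deltas": [0,0,0,0,0,0.003,0,0,0,0,0,0,0.01,0,0,0,0,0,0,0.05,0,0,0,0,0.012,-0.05,0.1,0,0,0,0,0.012,-0.05,0.15,0,0,0,0,0.012,-0.05,0.18,0,0,0,0,0.012,-0.05,0.18,0,0,0,0,0.012,-0.05,0.18,0]}}

```text
clock: 20.7
position: [0.5469, 0.0077, 0.2201]
ee_rot: [1.935, 2.473, 0.002]
force: [-0.1, 0.1, -0.9]
width: 0.006
gripper_force: 0.0
```

Run:
```python
from h import *
o=sensors.observe();a=optics.get_image("wrist");c=optics.calibration("wrist");cv2.imwrite("pics/end.png",a)
T=cv2.Rodrigues(o["ee_rot"])[0];P=o["position"]
print(o["clock"],P,o["force"])
np.set_printoptions(linewidth=250,threshold=100000)
O=np.array([.5046,.1805,0]);t=np.array([.24,-.971,0]);n=np.array([.971,.24,0])
print("board top outer",proj(c,[O+[0,0,.033]]),"low end top",proj(c,[O+.112*t+[0,0,.012]]))
u=int(round(proj(c,[O+.112*t])[0][0]));print(u)
for k in(-18,-12,0,12,18): print(k,a[70:226,u+k].max(1).tolist())
for r in (180,190,200): print(r,a[r,225:300].max(1).tolist())
```

```text
20.7 [0.5468534  0.00765937 0.22005903] [-0.12673209  0.1047112  -0.90992769]
board top outer [[259.90108841   5.47384313]] low end top [[259.81390381 117.69957495]]
260
-18 [202, 204, 201, 203, 201, 201, 177, 61, 198, 201, 194, 185, 190, 200, 201, 203, 203, 201, 200, 205, 205, 203, 203, 201, 161, 54, 99, 101, 101, 101, 198, 202, 201, 202, 200, 199, 202, 200, 116, 87, 79, 78, 80, 85, 74, 75, 97, 97, 113, 78, 83, 83, 88, 89, 86, 89, 88, 88, 86, 89, 88, 84, 88, 89, 86, 85, 86, 84, 84, 83, 86, 82, 81, 80, 81, 80, 79, 82, 78, 75, 77, 76, 76, 77, 78, 74, 76, 78, 75, 75, 72, 71, 73, 70, 70, 68, 66, 65, 65, 51, 63, 63, 59, 62, 49, 47, 58, 57, 58, 57, 47, 58, 58, 57, 52, 57, 51, 50, 57, 55, 52, 58, 43, 51, 54, 52, 51, 45, 51, 53, 51, 47, 44, 46, 47, 43, 41, 40, 37, 52, 51, 65, 71, 52, 45, 51, 63, 86, 87, 87, 94, 94, 115, 181, 142, 30]
-12 [106, 109, 111, 106, 106, 110, 97, 59, 108, 112, 110, 109, 109, 111, 111, 78, 53, 80, 107, 107, 109, 108, 107, 107, 92, 48, 94, 97, 99, 100, 95, 96, 95, 93, 92, 96, 95, 93, 55, 44, 39, 35, 42, 41, 38, 2, 28, 82, 108, 108, 111, 116, 67, 26, 25, 23, 29, 24, 2
[... 3151 characters left out ...]
197, 186, 106, 104, 106, 106, 101, 98, 95, 73, 52, 78, 93, 96, 111, 113, 112, 114, 112, 112, 113, 115, 114, 114, 112, 110, 115, 116, 115, 118, 113, 116, 113, 113, 112, 114, 113, 116, 116, 114, 110, 105, 100, 92, 145, 207, 206, 208, 208, 207, 205, 204, 200, 203, 209, 204, 208, 203, 209, 206, 208, 203, 204, 207, 200, 200, 199, 206]
200 [198, 196, 194, 195, 197, 200, 203, 206, 192, 110, 102, 100, 97, 94, 94, 97, 87, 51, 74, 86, 95, 107, 108, 110, 113, 112, 112, 111, 112, 110, 113, 114, 112, 112, 113, 112, 115, 113, 113, 114, 112, 112, 113, 112, 113, 113, 115, 106, 101, 95, 70, 143, 203, 205, 204, 204, 205, 206, 205, 206, 206, 207, 203, 204, 203, 203, 205, 205, 205, 205, 206, 206, 206, 207, 203]
```

```bash
python3 -c "
from cell import arm;print(arm.sign_off())"
```

```text
the job is handed in; nothing more can be done
None
```

I handed the job in at about 21 s with the rule hooked on the high board, its nose against the low end and the lock pressed to its hard stop; no verdict came back, and the final nose force and hook position were not measured after release.

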